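# Take the bin of nuts off the louvre panel and hold it level

## Task

Somebody is about to put nuts on the four bolts of the plywood plate. Lift the bin of hex nuts up off the louvre panel, bring it over the middle of the plate without tilting it or spilling a nut, and finish while holding it there, still and level in the air, its underside about 10 cm above the tips of the bolts. Leave the other two bins hanging and everything else where it is.

Things in the scene. Friction and masses are not known exactly. Their poses are not given: they have to be found in the camera images.
- nut_bin: Grey plastic picking bin with five loose steel hex nuts in it; one of three identical bins hanging side by side, in any order, 120 mm apart on the top row of the louvre panel. 110 (its x) x 62 (its y) x 55 mm high, open on top, walls 3 mm. Origin: centre of underside, at z = 115 mm while it hangs; z up, +x towards the panel. Empty 0.12 kg (x 0.8 to 1.3), 0.3 kg with nuts.
- nut_bin_grip (a point): Point inside the nut bin, 45 mm above its underside, x = y = 0: 10 mm below the rim, midway between the side walls, near the centre of mass (within 8 mm in x). The side walls, 62 mm apart outside, can be gripped here from above; 55 mm of room beside each. They are 55 high from x = -15 to +55 and slope down forward to the 30 high front wall at x = -55.
- nut_bin_lip (a point): Lower edge of the hook at the top of the nut bin's back: a 50 mm wide lip that reaches 9 mm back and turns 11 mm down behind an upright tongue of the panel. The bin must rise 12 mm (better 20 to 30) before it can be drawn away along the panel's -x; until then about 3 mm of play. Only its weight holds it there; two ribs low on its back lean on the panel.
- peg_bin: Grey plastic picking bin with short wooden dowel pegs; one of three identical bins hanging side by side, in any order, 120 mm apart on the top row of the louvre panel. 110 (its x) x 62 (its y) x 55 mm high, open on top, walls 3 mm. Origin: centre of underside, at z = 115 mm while it hangs; z up, +x towards the panel. Must stay hanging.
- empty_bin: Grey plastic picking bin that is empty; one of three identical bins hanging side by side, in any order, 120 mm apart on the top row of the louvre panel. 110 (its x) x 62 (its y) x 55 mm high, open on top, walls 3 mm. Origin: centre of underside, at z = 115 mm while it hangs; z up, +x towards the panel. Must stay hanging.
- louvre_panel: Bench-top louvre panel, fixed: grey steel sheet between dark uprights, 412 wide (its y), 197 mm high, feet 43 mm to front and back. Origin: on the bench under the middle of its front face; +x out of the back, z up. Bins hang parallel to it with origins at x = -67, y = -120, 0, 120. Three rows of tongues 9 mm off the face; tops of the used row at z = 167.
- mounting_plate: Plywood mounting plate, 120 (its x) x 220 (its y) x 18 mm, 0.7 kg, lying loose on the bench, with four steel M16 bolts standing up near its corners (x +-38, y +-85), tips 50 mm above the bench. Origin: centre of the underside; z up.
- nut0: Steel hex nut, 24 mm across flats, 13 mm high, about 35 g, lying loose in the bin of nuts. Origin: centre of its underside.
- nut1: Steel hex nut, 24 mm across flats, 13 mm high, about 35 g, lying loose in the bin of nuts. Origin: centre of its underside.
- nut2: Steel hex nut, 24 mm across flats, 13 mm high, about 35 g, lying loose in the bin of nuts. Origin: centre of its underside.
- nut3: Steel hex nut, 24 mm across flats, 13 mm high, about 35 g, lying loose in the bin of nuts. Origin: centre of its underside.
- nut4: Steel hex nut, 24 mm across flats, 13 mm high, about 35 g, lying loose in the bin of nuts. Origin: centre of its underside.
- tape_measure: Tape measure, 38x102x65 mm, standing on the bench; bystander. Origin: centre of the underside.
- pliers: Combination pliers, 56x165x12 mm, lying on the bench; bystander. Origin: centre of the underside.
- brush: Dusting brush with wooden handle, 42x192x15 mm, lying on the bench; bystander. Origin: centre of the underside.

How it is judged:
By the outcome, as a careful person would: the job done as asked, in the order asked, and still so for the second after the job is handed in, while the arm keeps its last pose, push and grip.
It also fails if it takes over 45 s, if anything falls off the work surface, if the arm or the gripper's body presses on something with over 40 N, if the wrist force passes 120 N, or if a joint passes its speed limit or range.

## Robot

A 6-joint arm with a two-finger parallel gripper is mounted at the origin on a cart in front of the work surface, level with it; the furniture and walls round the work are solid. World frame = base frame: x ahead of the robot, y to its left, z up, the work surface at z = 0. Lengths are in m, angles in rad, forces in N, time in s.
With the tool pointing down it reaches from about 0.425 to 0.95 m from the base axis. Payload 3.5 kg.
Tool frame: the origin (TCP) lies between the finger pads; the fingertips stand 25 mm ahead of it and the grasp point (between the pads) lies 6 mm ahead of it (ctrl.finger_overhang is the distance from the TCP to the fingertips, in m); x points along the fingers, y is the direction in which the jaws open and shut, and the axes are right-handed (so a half turn about x gives the same grasp; the last joint's range is limited). The gripper opens to 85 mm and grips with 20 to 120 N. Pads are 22 mm wide; open, the fingers measure 114 mm over their backs; the gripper's body (76 mm by 85 mm) begins 54 mm behind the grasp point. The pads swing forward as they close: fully open they stand 13 mm farther back than shut.
Start: joints at [-1.479, 0.286, 1.577, -0, 1.279, -0.15], TCP at [0.162, -0.655, 0.256] pointing down, gripper open.
Joint ranges: [-2.77, 2.77], [-0.9, 2.22], [0.21, 2.48], [-1.53, 4.67], [0.24, 2.81], [-2.84, 2.84]. Speed limits (rad/s): [2.79, 2.79, 3.14, 3.14, 3.14, 3.14].

## Interface

Orientations are given as a unit quaternion [x, y, z, w].
In Python, from plant import ctrl gives the robot as it stands.
- The arm moves only by the tool play_rows, never from a script. Its argument "targets" is a list of rows, each an object with "delta_pos": the shift along the world's x, y, z normalised to -1 to 1, where 1 is 1000 mm, a list of three; "delta_rot": the turn, a rotation vector about the world's x, y, z normalised to -1 to 1, where 1 is pi rad, a list of three; "claw": the finger opening in mm, from 0 to 85.4. In form: [{"delta_pos": [tx, ty, tz], "delta_rot": [wx, wy, wz], "claw": claw}, ...]. A call has 1 to 20 rows; each row is the pose to reach, as a shift and turn from the pose measured when the call began, turning the shorter way round; what a row does not reach only later rows make up. A row lasts 1/12 s, in which the tool goes at most 41.7 mm and 7.16 degrees, less where a joint would pass 70% of its speed; a pose out of reach is approached as far as the arm can. A call with a number of a shift or a turn outside -1 to 1 is refused whole. A call with a gripper value outside its range is refused whole. The fingers move at their own pace and stop on an object; "newtons" is the grip in N (left out, the last holds). Time passes only in rows, so rows that repeat a pose let the fingers close. It gives the time, the measured TCP pose, the force and the opening at its end, in the units of the state.
- ctrl.get_state(): the state, without advancing time (a new reading comes with each control period).
- ctrl.read_camera(name): name is "scene" or "side" or "wrist"; returns the picture (480x640x3 uint8, blue, green, red); there is no depth.
- ctrl.calibration(name): a dict with "fx", "fy", "cx", "cy" (pixels), "camera_from_world" (4x4, takes a point from world to camera coordinates). Camera axes: x right, y down, z forward; pixel columns grow to the right and rows downward; lengths in m; the calibration is good to about 2 mm. A picture is of the moment at which its call begins: read the wrist's pose just before it. calibration takes no time and is no camera call; for the wrist camera it gives the pose at the moment of the call.
- ctrl.sign_off(): hands the job in, once; it reports no verdict.
The state is a dict: "time": time; "qpos": joint angles; "dq": joint speeds; "joint_efforts": joint torques, N m; "eef_pos": TCP position; "tcp_rot": TCP orientation; "contact_force": force on the tool from outside, world axes, zero at the start; "wrist_torque": the same for the moment, N m; "opening": opening from 0.0 (shut) to 1.0 (fully open).
Only numpy, scipy, OpenCV 4.12 (cv2) and the standard library are available. Lean on these libraries where they do the work, as an engineer would, in place of code of your own. Each camera call takes 0.05 s, during which the arm holds its last target. There are 200 camera calls.

## Working session

There is one attempt and no reset: what is moved stays moved. The work goes in short steps, Python scripts to look and compute and a tool call to move; the robot and the scene stay as the last step left them, time stands still between calls to the robot, and variables do not carry over. Pictures are saved under pics/ and viewed, about 8 in all and at most 12, crops included, and the job is handed in when it is done.

Besides the shell and the picture viewer there is one more tool, called after ">>>" as name(argument=value, ...), one argument or row to a line, values as JSON. play_rows: Moves the arm, as the interface text tells. Its arguments: {"type":"object","properties":{"targets":{"type":"array"},"newtons":{"type":"number"}},"required":["targets"]}

```bash
mkdir -p pics; python3 - <<'E'
from plant import ctrl
import cv2,numpy as np
s=ctrl.get_state();print(s)
for n in("scene","side"):
    cv2.imwrite(f"pics/{n}0.png",ctrl.read_camera(n))
    c=ctrl.calibration(n);print(n,c["fx"],c["fy"],c["cx"],c["cy"],np.round(c["camera_from_world"],4).tolist())
E
```

```text
{'time': 0.0, 'qpos': array([-1.47897273e+00,  2.87186481e-01,  1.57819691e+00,  9.68694698e-06,
        1.27862514e+00, -1.49992043e-01]), 'dq': array([ 0.00063745,  0.00095296, -0.00034128, -0.00195375,  0.0022662 ,
        0.00011733]), 'joint_efforts': array([-9.43709529e-04, -4.05977368e+01, -2.92627305e+01, -2.04109942e-04,
        5.85088841e-03, -1.55917828e-06]), 'eef_pos': array([ 0.16161869, -0.65473565,  0.25492247]), 'tcp_rot': array([ 0.70197231,  0.08613923, -0.70191607,  0.08443186]), 'contact_force': array([-0.05424861, -0.17162335,  0.02482922]), 'wrist_torque': array([ 0.05244287, -0.05152784,  0.00547645]), 'opening': 0.9990256750457381}
scene 472.74462079889975 472.74462079889975 319.8328766242549 239.06106155985805 [[0.4843, -0.8747, 0.017, -0.3602], [-0.3759, -0.2256, -0.8988, 0.3039], [0.79, 0.4289, -0.4381, 0.5838], [0.0, 0.0, 0.0, 1.0]]
side 587.9783099942952 587.9783099942952 323.6573841066074 238.56116470610544 [[-0.8356, -0.5491, -0.0178, 0.4053], [-0.2843, 0.46, -0.8412, 0.2852], [0.4701, -0.6978, -0.5404, 0.7223], [0.0, 0.0, 0.0, 1.0]]
```

View pics/scene0.png

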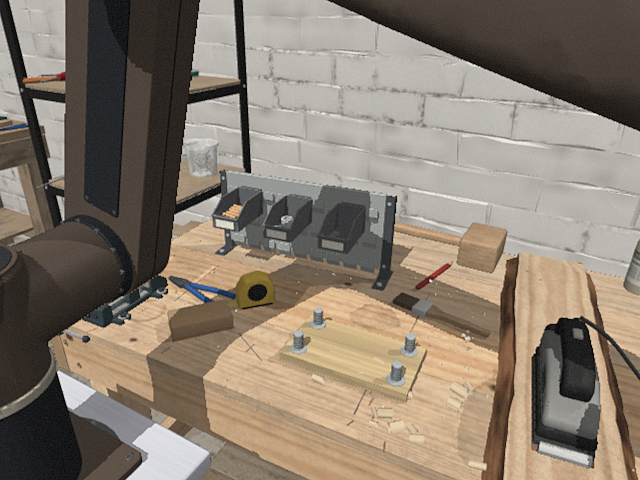

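View pics/side0.png

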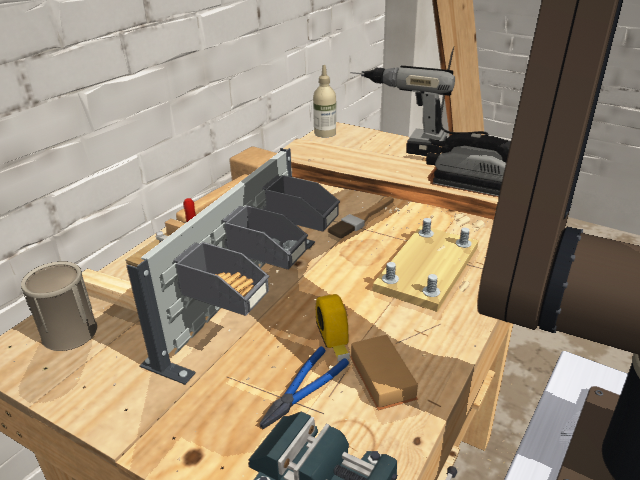

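The scene view shows pegs in the left bin (232,212), nuts in the middle bin (287,220) and the right bin (345,220) empty. The bolt tips are at about (319,311), (298,334), (410,337) and (398,364). I'll zoom in next for accurate pixel positions.

```bash
python3 - <<'E'
import cv2
a=cv2.imread("pics/scene0.png")[160:410,200:440]; b=cv2.imread("pics/side0.png")[140:320,140:340]
cv2.imwrite("pics/c1.png",cv2.resize(a[0:130],None,fx=3.3,fy=3.3,interpolation=cv2.INTER_CUBIC))
cv2.imwrite("pics/c2.png",cv2.resize(b,None,fx=3.3,fy=3.3,interpolation=cv2.INTER_CUBIC))
E
```

```text
(no output)
```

View pics/c1.png

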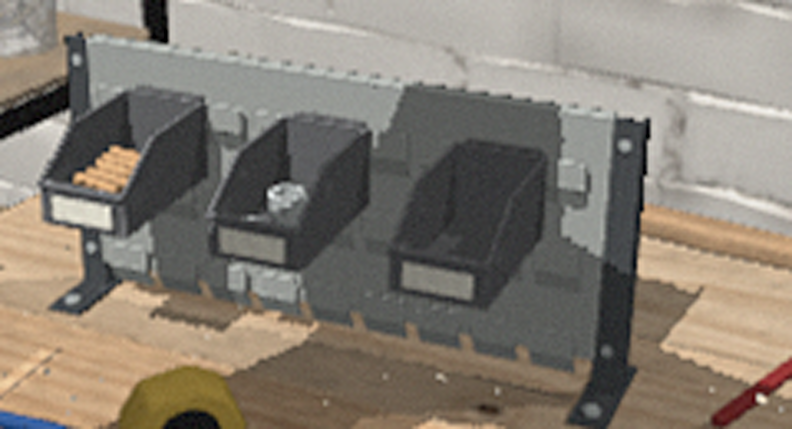

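View pics/c2.png

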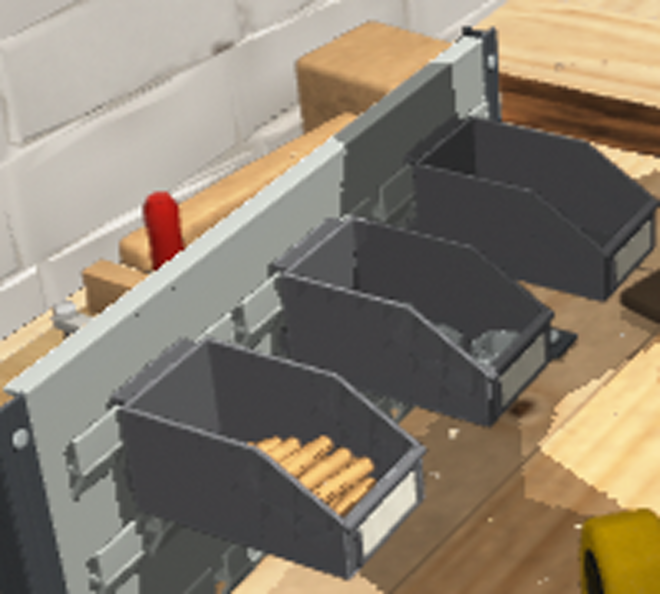

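The nut bin is confirmed as the middle one. Its front wall's top edge centre is at crop 1 (254,227) and crop 2 (521,347). The peg bin's is at (82,196) and (387,487), and the empty bin's at (436,265) and (633,222).

```bash
cat >h.py <<'E'
from plant import ctrl
import numpy as np
def ray(n,uv,z,c=None):
    c=c or ctrl.calibration(n);T=np.array(c["camera_from_world"]);R=T[:3,:3];o=-R.T@T[:3,3]
    d=R.T@np.array([(uv[0]-c["cx"])/c["fx"],(uv[1]-c["cy"])/c["fy"],1]);return o+d*(z-o[2])/d[2]
E
python3 - <<'E'
from h import *
np.set_printoptions(precision=4,suppress=True)
S=lambda p:(200+p[0]/3.3,160+p[1]/3.3); D=lambda p:(140+p[0]/3.3,140+p[1]/3.3)
for k,a,b in(("peg",(82,196),(387,487)),("nut",(254,227),(521,347)),("emp",(436,265),(633,222))):
    print(k,ray("scene",S(a),.145)[:2],ray("side",D(b),.145)[:2])
print("nut fl/fr",[ray("scene",S(a),.145)[:2] for a in((213,217),(295,237))],[ray("side",D(a),.145)[:2] for a in((551,317),(492,376))])
print("back",[ray("scene",S(a),.170)[:2] for a in((290,116),(370,124))],ray("side",D((275,266)),.17)[:2])
print("panel top scene L R",[ray("scene",S(a),.197)[:2] for a in((68,37),(648,120))])
for n,l in(("scene",[(319,311),(298,334),(410,337),(398,364)]),("side",[(428,221),(465,233),(391,265),(433,279)])):
    p=np.array([ray(n,a,.05)[:2] for a in l]);print(n,p.tolist(),p.mean(0))
E
```

```text
peg [0.5111 0.0957] [0.5178 0.1118]
nut [ 0.5277 -0.0206] [ 0.5319 -0.0043]
emp [ 0.538  -0.1374] [ 0.5506 -0.1295]
nut fl/fr [array([0.527 , 0.0085]), array([ 0.5284, -0.0489])] [array([ 0.5347, -0.0329]), array([0.5292, 0.0221])]
back [array([0.6402, 0.0253]), array([ 0.655 , -0.0269])] [0.6479 0.0306]
panel top scene L R [array([0.6299, 0.2002]), array([ 0.6886, -0.2033])]
scene [[0.444991888253928, -0.16271409070850834], [0.36948135374228375, -0.1648832437844422], [0.4557643641839023, -0.3287240710087186], [0.38309443086180894, -0.33494514513618656]] [ 0.4133 -0.2478]
side [[0.45447913309064736, -0.3213038026959777], [0.3778263697179998, -0.3176141378848393], [0.4462962230065442, -0.15381372564702978], [0.36843701338977763, -0.15489360965780896]] [ 0.4118 -0.2369]
```

```bash
python3 - <<'E'
from h import *
from scipy.spatial.transform import Rotation as R
s=ctrl.get_state();r=R.from_quat(s["tcp_rot"]);print(r.as_matrix().round(3))
y=r.as_matrix()[:,1];print("jaw angle",np.degrees(np.arctan2(y[1],y[0])))
c=ctrl.calibration("wrist");T=np.array(c["camera_from_world"]);o=-T[:3,:3].T@T[:3,3]
print("cam in tool",r.as_matrix().T@(o-s["eef_pos"]),"fwd",T[2,:3],c["fx"])
E
```

```text
[[-0.     0.239 -0.971]
 [ 0.002 -0.971 -0.239]
 [-1.    -0.002 -0.   ]]
jaw angle -76.14455497117495
cam in tool [-0.11831766  0.00125005 -0.08268607] fwd [-0.31490729 -0.07571954 -0.94609722] 371.14279919713664
```

>>> play_rows(
  targets=[
    {"delta_pos":[0.02,0.03,0.05],"delta_rot":[0,0,0],"claw":85},
    {"delta_pos":[0.04,0.065,0.06],"delta_rot":[0,0,0],"claw":85},
    {"delta_pos":[0.06,0.1,0.06],"delta_rot":[0,0,-0.01],"claw":85},
    {"delta_pos":[0.08,0.13,0.06],"delta_rot":[0,0,-0.02],"claw":85},
    {"delta_pos":[0.4,0.65,0.06],"delta_rot":[0,0,-0.034],"claw":85},
    {"delta_pos":[0.4,0.65,0.06],"delta_rot":[0,0,-0.034],"claw":85},
    {"delta_pos":[0.4,0.65,0.06],"delta_rot":[0,0,-0.034],"claw":85},
    {"delta_pos":[0.4,0.65,0.06],"delta_rot":[0,0,-0.034],"claw":85},
    {"delta_pos":[0.4,0.65,0.06],"delta_rot":[0,0,-0.034],"claw":85},
    {"delta_pos":[0.4,0.65,0.06],"delta_rot":[0,0,-0.034],"claw":85},
    {"delta_pos":[0.4,0.65,0.06],"delta_rot":[0,0,-0.034],"claw":85},
    {"delta_pos":[0.4,0.65,0.06],"delta_rot":[0,0,-0.034],"claw":85},
    {"delta_pos":[0.4,0.65,0.06],"delta_rot":[0,0,-0.034],"claw":85},
    {"delta_pos":[0.4,0.65,0.06],"delta_rot":[0,0,-0.034],"claw":85},
    {"delta_pos":[0.4,0.65,0.06],"delta_rot":[0,0,-0.034],"claw":85},
    {"delta_pos":[0.4,0.65,0.06],"delta_rot":[0,0,-0.034],"claw":85},
    {"delta_pos":[0.4,0.65,0.06],"delta_rot":[0,0,-0.034],"claw":85},
    {"delta_pos":[0.4,0.65,0.06],"delta_rot":[0,0,-0.034],"claw":85},
    {"delta_pos":[0.4,0.65,0.06],"delta_rot":[0,0,-0.034],"claw":85},
    {"delta_pos":[0.4,0.65,0.06],"delta_rot":[0,0,-0.034],"claw":85},
  ],
)

```text
time: 1.77
eef_pos: [0.5631, 0.0002, 0.3142]
tcp_rot: [0.705, 0.051, -0.705, 0.048]
contact_force: [-0.9, -0.7, 0.1]
opening: 0.998
```

```bash
python3 - <<'E'
from h import *
import cv2,json
c=ctrl.calibration("wrist");s=ctrl.get_state()
i=ctrl.read_camera("wrist");cv2.imwrite("pics/w1.png",i)
json.dump({k:np.asarray(v).tolist() for k,v in c.items() if k in("fx","fy","cx","cy","camera_from_world")},open("w1.json","w"));print(s["eef_pos"],s["dq"].round(3))
E
```

```text
[5.63138242e-01 1.72502384e-04 3.14245108e-01] [-0.075 -0.033  0.04  -0.068  0.025 -0.068]
```

View pics/w1.png

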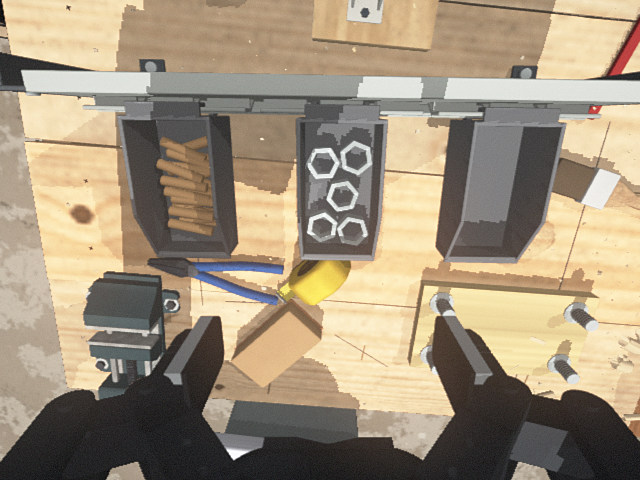

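The wrist view is clear: five nuts in the middle bin, with its back rim corners at (297,119) and (387,121) and its front wall top corners at (300,260) and (378,260). The panel's top front edge runs from (25,92) to (632,107).

```bash
python3 - <<'E'
from h import *
import json
c=json.load(open("w1.json"));f=lambda u,v,z:ray("",(u,v),z,c)[:2]
np.set_printoptions(precision=4,suppress=True)
B=[f(297,119,.17),f(387,121,.17)];F=[f(300,260,.145),f(378,260,.145)]
print("back",B,"front",F,"wid",np.linalg.norm(B[0]-B[1]),np.linalg.norm(F[0]-F[1]))
fm=np.mean(F,0);bm=np.mean(B,0);d=bm-fm;print(bm,fm,"len",np.linalg.norm(d),"yaw",np.degrees(np.arctan2(d[1],d[0])),"ctr",(bm+fm)/2)
def yaw(a,b):
    e=a-b;return np.degrees(np.arctan2(-e[0],e[1]))
print("panel",f(25,92,.197),f(632,107,.197),yaw(f(25,92,.197),f(632,107,.197)),"fronts",f(193,257,.145),f(478,262,.145),yaw(f(193,257,.145),f(478,262,.145)),yaw(*F),yaw(*B))
print("bolts",f(440,297,.05),f(583,309,.05) ,f(428,350,.05),f(575,378,.05))
E
```

```text
back [array([0.6401, 0.0313]), array([ 0.6474, -0.0288])] front [array([0.5293, 0.0181]), array([ 0.5385, -0.0461])] wid 0.06048045264646006 0.06490710916436618
[0.6438 0.0013] [ 0.5339 -0.014 ] len 0.1109107500435753 yaw 7.913551990763856 ctr [ 0.5888 -0.0064]
panel [0.6331 0.1901] [ 0.6754 -0.1673] 6.763920849906575 fronts [0.5192 0.1065] [ 0.5486 -0.1288] 7.124131219349473 8.203647813628075 6.890272667882388
bolts [ 0.4686 -0.1433] [ 0.4772 -0.3103] [ 0.397  -0.1459] [ 0.3834 -0.3353]
```

>>> play_rows(
  targets=[
    {"delta_pos":[0.025,-0.006,-0.02],"delta_rot":[0,0,0],"claw":85},
    {"delta_pos":[0.025,-0.006,-0.05],"delta_rot":[0,0,0],"claw":85},
    {"delta_pos":[0.025,-0.006,-0.08],"delta_rot":[0,0,0],"claw":85},
    {"delta_pos":[0.025,-0.006,-0.095],"delta_rot":[0,0,0],"claw":85},
    {"delta_pos":[0.025,-0.006,-0.1],"delta_rot":[0,0,0],"claw":85},
    {"delta_pos":[0.025,-0.006,-0.1],"delta_rot":[0,0,0],"claw":85},
    {"delta_pos":[0.025,-0.006,-0.1],"delta_rot":[0,0,0],"claw":85},
  ],
)

```text
time: 2.4
eef_pos: [0.5874, -0.0088, 0.2151]
tcp_rot: [-0.705, -0.05, 0.706, -0.048]
contact_force: [0.6, -1.4, 0.1]
opening: 0.997
```

```bash
python3 - <<'E'
from h import *
import cv2
from scipy.spatial.transform import Rotation as R
c=ctrl.calibration("wrist");s=ctrl.get_state();m=R.from_quat(s["tcp_rot"]).as_matrix()
print(s["eef_pos"],"yaw",np.degrees(np.arctan2(m[0,1],-m[1,1])),m[:,0].round(4))
cv2.imwrite("pics/w2.png",ctrl.read_camera("wrist"))
E
```

```text
[ 0.58738417 -0.00879096  0.21505765] yaw 7.962923616583322 [-5.0e-04  2.3e-03 -1.0e+00]
```

View pics/w2.png

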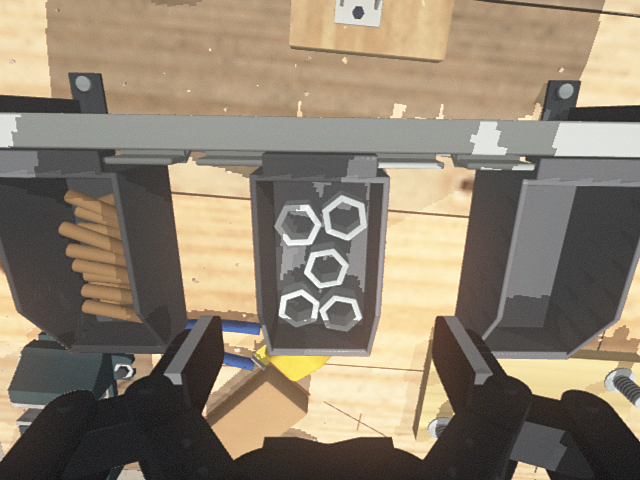

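The nut bin spans columns 253–388 and the finger centre is at about 328. The gripper is therefore about 3 mm to the −y side, so I'll correct that and descend.

>>> play_rows(
  targets=[
    {"delta_pos":[0.001,0.003,-0.005],"delta_rot":[0,0,-0.003],"claw":85},
    {"delta_pos":[0.001,0.003,-0.015],"delta_rot":[0,0,-0.003],"claw":85},
    {"delta_pos":[0.001,0.003,-0.025],"delta_rot":[0,0,-0.003],"claw":85},
    {"delta_pos":[0.001,0.003,-0.035],"delta_rot":[0,0,-0.003],"claw":85},
    {"delta_pos":[0.001,0.003,-0.045],"delta_rot":[0,0,-0.003],"claw":85},
    {"delta_pos":[0.001,0.003,-0.049],"delta_rot":[0,0,-0.003],"claw":85},
    {"delta_pos":[0.001,0.003,-0.049],"delta_rot":[0,0,-0.003],"claw":85},
    {"delta_pos":[0.001,0.003,-0.049],"delta_rot":[0,0,-0.003],"claw":85},
    {"delta_pos":[0.001,0.003,-0.049],"delta_rot":[0,0,-0.003],"claw":85},
  ],
)

```text
time: 3.2
eef_pos: [0.5893, -0.0058, 0.1674]
tcp_rot: [0.706, 0.046, -0.705, 0.045]
contact_force: [-0.1, -0.7, 0.2]
opening: 0.993
```

>>> play_rows(
  targets=[
    {"delta_pos":[0,0,0],"delta_rot":[0,0,0],"claw":75},
    {"delta_pos":[0,0,0],"delta_rot":[0,0,0],"claw":70},
    {"delta_pos":[0,0,0],"delta_rot":[0,0,0],"claw":67},
    {"delta_pos":[0,0,0],"delta_rot":[0,0,0],"claw":65},
    {"delta_pos":[0,0,0],"delta_rot":[0,0,0],"claw":63},
    {"delta_pos":[0,0,0],"delta_rot":[0,0,0],"claw":61},
    {"delta_pos":[0,0,0],"delta_rot":[0,0,0],"claw":58},
    {"delta_pos":[0,0,0],"delta_rot":[0,0,0],"claw":55},
    {"delta_pos":[0,0,0],"delta_rot":[0,0,0],"claw":50},
    {"delta_pos":[0,0,0],"delta_rot":[0,0,0],"claw":50},
    {"delta_pos":[0,0,0],"delta_rot":[0,0,0],"claw":50},
    {"delta_pos":[0,0,0],"delta_rot":[0,0,0],"claw":50},
  ],
  newtons=40,
)

```text
time: 4.2
eef_pos: [0.5893, -0.0047, 0.1683]
tcp_rot: [0.707, 0.047, -0.705, 0.044]
contact_force: [-2.7, 4.8, 4.5]
opening: 0.718
```

Gripped at 61.3 mm. Next is a slow lift straight up.

>>> play_rows(
  targets=[
    {"delta_pos":[0,0,0.002],"delta_rot":[0,0,0],"claw":50},
    {"delta_pos":[0,0,0.005],"delta_rot":[0,0,0],"claw":50},
    {"delta_pos":[0,0,0.009],"delta_rot":[0,0,0],"claw":50},
    {"delta_pos":[0,0,0.013],"delta_rot":[0,0,0],"claw":50},
    {"delta_pos":[0,0,0.017],"delta_rot":[0,0,0],"claw":50},
    {"delta_pos":[0,0,0.021],"delta_rot":[0,0,0],"claw":50},
    {"delta_pos":[0,0,0.024],"delta_rot":[0,0,0],"claw":50},
    {"delta_pos":[0,0,0.027],"delta_rot":[0,0,0],"claw":50},
    {"delta_pos":[0,0,0.029],"delta_rot":[0,0,0],"claw":50},
    {"delta_pos":[0,0,0.03],"delta_rot":[0,0,0],"claw":50},
    {"delta_pos":[0,0,0.03],"delta_rot":[0,0,0],"claw":50},
    {"delta_pos":[0,0,0.03],"delta_rot":[0,0,0],"claw":50},
    {"delta_pos":[0,0,0.03],"delta_rot":[0,0,0],"claw":50},
  ],
)

```text
time: 5.28
eef_pos: [0.5892, -0.0047, 0.1981]
tcp_rot: [0.706, 0.047, -0.705, 0.044]
contact_force: [-0.6, 0.4, -2.4]
opening: 0.714
```

```bash
python3 - <<'E'
from h import *
import cv2
s=ctrl.get_state();print(s["eef_pos"],s["contact_force"],s["wrist_torque"])
a=ctrl.read_camera("side")[140:320,140:400];b=ctrl.read_camera("wrist")
cv2.imwrite("pics/l1.png",np.vstack([cv2.resize(a,(433,300)),cv2.resize(b[100:400],(433,203))]))
E
```

```text
[ 0.58920367 -0.00467318  0.19811918] [-0.59326873  0.35425279 -2.40590253] [-0.07511677  0.10697996 -0.01858443]
```

View pics/l1.png

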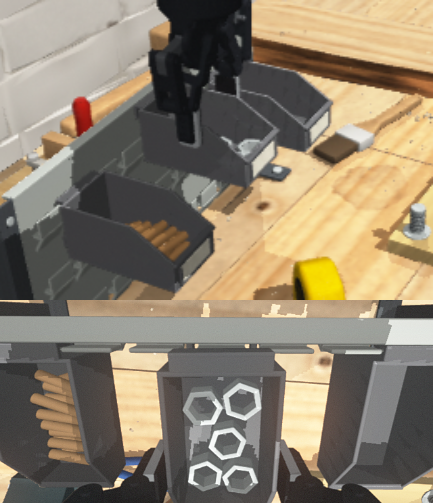

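The bin is up, clear of the hook, level, and holds its five nuts. The other two bins are untouched. Now I'll draw it straight out from the panel.

>>> play_rows(
  targets=[
    {"delta_pos":[-0.002,0,0],"delta_rot":[0,0,0],"claw":50},
    {"delta_pos":[-0.006,-0.001,0],"delta_rot":[0,0,0],"claw":50},
    {"delta_pos":[-0.012,-0.002,0],"delta_rot":[0,0,0],"claw":50},
    {"delta_pos":[-0.02,-0.003,0.001],"delta_rot":[0,0,0],"claw":50},
    {"delta_pos":[-0.03,-0.004,0.002],"delta_rot":[0,0,0],"claw":50},
    {"delta_pos":[-0.041,-0.005,0.003],"delta_rot":[0,0,0],"claw":50},
    {"delta_pos":[-0.053,-0.007,0.004],"delta_rot":[0,0,0],"claw":50},
    {"delta_pos":[-0.065,-0.008,0.005],"delta_rot":[0,0,0],"claw":50},
    {"delta_pos":[-0.077,-0.01,0.005],"delta_rot":[0,0,0],"claw":50},
    {"delta_pos":[-0.089,-0.012,0.005],"delta_rot":[0,0,0],"claw":50},
    {"delta_pos":[-0.1,-0.013,0.005],"delta_rot":[0,0,0],"claw":50},
    {"delta_pos":[-0.11,-0.014,0.005],"delta_rot":[0,0,0],"claw":50},
    {"delta_pos":[-0.118,-0.015,0.005],"delta_rot":[0,0,0],"claw":50},
    {"delta_pos":[-0.124,-0.016,0.005],"delta_rot":[0,0,0],"claw":50},
    {"delta_pos":[-0.128,-0.017,0.005],"delta_rot":[0,0,0],"claw":50},
    {"delta_pos":[-0.13,-0.017,0.005],"delta_rot":[0,0,0],"claw":50},
    {"delta_pos":[-0.13,-0.017,0.005],"delta_rot":[0,0,0],"claw":50},
  ],
)

```text
time: 6.8
eef_pos: [0.4591, -0.0217, 0.2032]
tcp_rot: [0.706, 0.047, -0.705, 0.044]
contact_force: [0.4, 0.1, -2.8]
opening: 0.717
```

Next is sideways to over the plate at about (0.413, −0.242).

>>> play_rows(
  targets=[
    {"delta_pos":[0,-0.002,0],"delta_rot":[0,0,0],"claw":50},
    {"delta_pos":[-0.001,-0.006,0],"delta_rot":[0,0,0],"claw":50},
    {"delta_pos":[-0.002,-0.013,0],"delta_rot":[0,0,0],"claw":50},
    {"delta_pos":[-0.004,-0.023,0],"delta_rot":[0,0,0],"claw":50},
    {"delta_pos":[-0.007,-0.036,0],"delta_rot":[0,0,0],"claw":50},
    {"delta_pos":[-0.01,-0.051,0],"delta_rot":[0,0,0],"claw":50},
    {"delta_pos":[-0.014,-0.067,0],"delta_rot":[0,0,0],"claw":50},
    {"delta_pos":[-0.017,-0.083,0],"delta_rot":[0,0,0],"claw":50},
    {"delta_pos":[-0.021,-0.1,0],"delta_rot":[0,0,0],"claw":50},
    {"delta_pos":[-0.024,-0.117,0],"delta_rot":[0,0,0],"claw":50},
    {"delta_pos":[-0.028,-0.134,0],"delta_rot":[0,0,0],"claw":50},
    {"delta_pos":[-0.031,-0.15,0],"delta_rot":[0,0,0],"claw":50},
    {"delta_pos":[-0.035,-0.166,0],"delta_rot":[0,0,0],"claw":50},
    {"delta_pos":[-0.038,-0.18,0],"delta_rot":[0,0,0],"claw":50},
    {"delta_pos":[-0.041,-0.193,0],"delta_rot":[0,0,0],"claw":50},
    {"delta_pos":[-0.043,-0.204,0],"delta_rot":[0,0,0],"claw":50},
    {"delta_pos":[-0.045,-0.212,0],"delta_rot":[0,0,0],"claw":50},
    {"delta_pos":[-0.046,-0.217,0],"delta_rot":[0,0,0],"claw":50},
    {"delta_pos":[-0.046,-0.22,0],"delta_rot":[0,0,0],"claw":50},
    {"delta_pos":[-0.046,-0.22,0],"delta_rot":[0,0,0],"claw":50},
  ],
)

```text
time: 8.47
eef_pos: [0.413, -0.2421, 0.2032]
tcp_rot: [0.707, 0.047, -0.705, 0.044]
contact_force: [-0.2, 0.2, -3.2]
opening: 0.715
```

```bash
python3 - <<'E'
from h import *
import cv2
s=ctrl.get_state();print(s["eef_pos"],s["tcp_rot"],s["contact_force"],s["dq"].round(3),s["opening"])
a=ctrl.read_camera("side");b=ctrl.read_camera("scene");w=ctrl.read_camera("wrist")
cv2.imwrite("pics/f_side.png",a);cv2.imwrite("pics/f_scene.png",b);cv2.imwrite("pics/f_w.png",w)
top=np.hstack([a[130:430,100:500],b[150:450,170:570]])
cv2.imwrite("pics/f.png",np.vstack([top,np.hstack([cv2.resize(w,(400,300)),cv2.resize(a[150:300,330:530],(400,300))])]))
E
```

```text
[ 0.4130433  -0.24211364  0.20320594] [ 0.70651353  0.04696426 -0.70476058  0.04410802] [-0.21526076  0.22499987 -3.16750525] [ 0.016 -0.007  0.007  0.008  0.006  0.008] 0.7145296762578258
```

View pics/f.png

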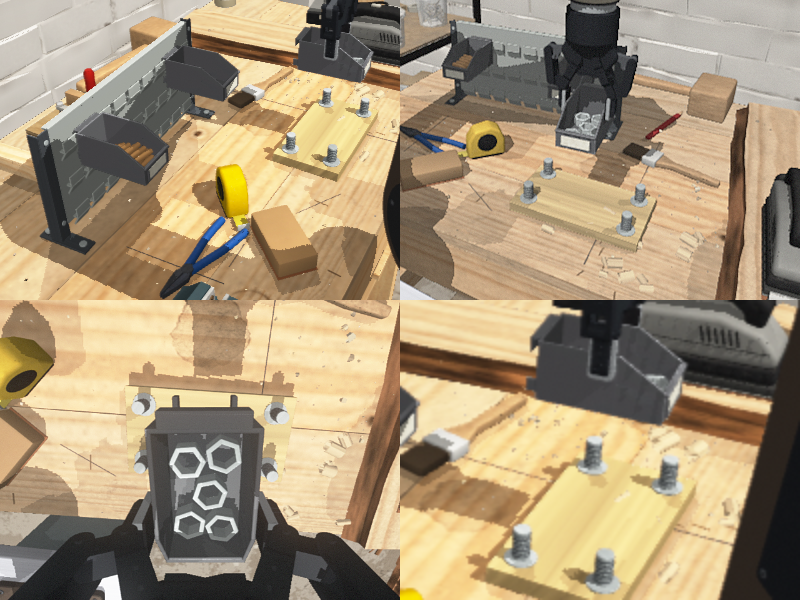

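The wrist view shows all five nuts in the level bin. The bolt tips are at about (232,162), (446,179), (222,266) and (434,272) in full-resolution wrist pixels. The other two bins and the loose items have not moved. I'll make one quick numeric check of the centring.

```bash
python3 - <<'E'
from h import *
c=ctrl.calibration("wrist")
p=np.array([ray("",a,.05,c)[:2] for a in((232,162),(446,179),(222,266),(434,272))]);print(p.round(3).tolist(),p.mean(0))
# bin: back rim corners / front top corners in the wrist view, relative to the TCP
f=lambda u,v,z:ray("",(u*1.6,(v-300)*1.6),z,c)[:2]
q=np.array([f(147,432,.205),f(264,432,.205),f(155,560,.18),f(247,562,.18)]);print(q.round(3).tolist(),q.mean(0))
E
```

```text
[[0.455, -0.167], [0.463, -0.322], [0.373, -0.163], [0.39, -0.33]] [ 0.4204946 -0.2455159]
[[0.463, -0.206], [0.47, -0.266], [0.355, -0.212], [0.363, -0.282]] [ 0.41274161 -0.24132099]
```

The plate centre comes out at about (0.415, −0.243) and the bin at (0.413, −0.241), so no correction is needed. I'll hold to settle, then hand in.

>>> play_rows(
  targets=[
    {"delta_pos":[0.002,-0.001,0],"delta_rot":[0,0,0],"claw":50},
    {"delta_pos":[0.002,-0.001,0],"delta_rot":[0,0,0],"claw":50},
    {"delta_pos":[0.002,-0.001,0],"delta_rot":[0,0,0],"claw":50},
    {"delta_pos":[0.002,-0.001,0],"delta_rot":[0,0,0],"claw":50},
    {"delta_pos":[0.002,-0.001,0],"delta_rot":[0,0,0],"claw":50},
    {"delta_pos":[0.002,-0.001,0],"delta_rot":[0,0,0],"claw":50},
    {"delta_pos":[0.002,-0.001,0],"delta_rot":[0,0,0],"claw":50},
    {"delta_pos":[0.002,-0.001,0],"delta_rot":[0,0,0],"claw":50},
  ],
)

```text
time: 9.28
eef_pos: [0.4151, -0.2422, 0.2031]
tcp_rot: [0.706, 0.047, -0.705, 0.044]
contact_force: [0.1, 1.1, -2.9]
opening: 0.716
```

```bash
python3 - <<'E'
from h import *
s=ctrl.get_state();print(s["time"],s["eef_pos"],s["contact_force"],s["dq"].round(4),s["opening"])
print(ctrl.sign_off())
E
```

```text
9.2833 [ 0.41509098 -0.24222015  0.20310928] [ 0.07081569  1.0616265  -2.89583324] [-0.0009  0.001  -0.0004 -0.0001 -0.0001 -0.0001] 0.7162960571359721
the job is handed in; nothing more can be done
None
```

I lifted the nut bin (the middle one) about 30 mm off its tongue, drew it straight out from the panel and brought it over the plate. It was handed in at 9.3 s, held still and level. Its underside is about 0.15 m above the bench, worked out from the lift height, which is about 10 cm above the bolt tips.

**Last checks:**
- **Pictures:** taken just before a final 2 mm adjustment. All five nuts were in the bin, the other two bins were still hanging and the loose items were where they started.
- **Forces and motion:** the arm was nearly motionless. The wrist carried about 2.9 N, which matches the loaded bin, and the grip was steady at 61 mm.
- **Centring:** the camera views disagreed by up to about 1 cm on the plate's centre. Their estimates were (0.413, −0.248), (0.412, −0.237) and (0.420, −0.246). I held the gripper, which the bin is centred on to within about 2 mm, near their middle at (0.415, −0.242).

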